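# Push two toppled V-blocks back onto their bases

### The arm

A 6-joint arm with a two-finger parallel gripper is mounted at the origin on a cart in front of the work surface, level with it; the furniture and walls round the work are solid. World frame = base frame: x ahead of the robot, y to its left, z up, the work surface at z = 0. Lengths are in m, angles in rad, forces in N, time in s.
With the tool pointing down it reaches from about 0.4 to 0.825 m from the base axis. Payload 7 kg.
Tool frame: the origin (TCP) lies at the very end of the fingers, on their centre line; the grasp point (between the pads) lies 19 mm behind it; z points along the fingers, y is the line along which they close (so a half turn about z gives the same grasp; the last joint's range is limited). The gripper opens to 88 mm and grips with 3 to 60 N. Pads are 19 mm wide; open, the fingers measure 130 mm over their backs; the gripper's body (78 mm by 193 mm) begins 47 mm behind the grasp point.
Start: joints at [-0.823, 0.359, 0.012, 0, -1.224, -0.288], TCP at [0.3, -0.605, 0.227] pointing down, gripper open.
Joint ranges: [-3.07, 3.07], [-1.43, 2.12], [-1.02, 1.25], [-3.03, 1.67], [-3.05, -0], [-3.03, 3.03]. Speed limits (rad/s): [2.39, 2.39, 3.01, 3.14, 3.14, 3.14].

### API

Orientations are given as [roll, pitch, yaw] about the fixed x, y, z axes, in that order (R = Rz(yaw) Ry(pitch) Rx(roll)).
In Python, from station import arm gives the robot as it stands.
- The arm moves only by the tool step_arm, never from a script. Its argument "rows" is a list of rows, each a list of 5 numbers: the shift along the world's x, y, z in m, then the turn about the world's z in rad, then the finger opening in m, from 0 to 0.0876. In form: [[x, y, z, spin, gripper], ...]. A call has 1 to 20 rows; each row is the pose to reach, as a shift and turn from the pose commanded when the call began; what a row does not reach only later rows make up. A row lasts 1/10 s, in which the tool goes at most 50 mm and 8.59 degrees, less where a joint would pass 70% of its speed; a pose out of reach is approached as far as the arm can. A call with a gripper value outside its range is refused whole. The fingers move at their own pace and stop on an object; "newtons" is the grip in N (left out, the last holds). Time passes only in rows, so rows that repeat a pose let the fingers close. It gives the time, the measured TCP pose, the force, the opening and the grip force at its end, in the units of the state.
- arm.get_state(): the state, without advancing time (a new reading comes with each control period).
- arm.grab_frame(name): name is "scene" or "top" or "wrist"; returns a dict with "color" (384x512x3 uint8, blue, green, red), "vfov" (degrees; the focal length in pixels is half the picture's height over the tangent of half this angle, whatever the lens; pixels are square), "cx", "cy" (the principal point, pixels), "rvec" (rotation vector, rad) and "tvec" (3), from world to camera coordinates, as OpenCV has them. Camera axes: x right, y down, z forward; pixel columns grow to the right and rows downward; lengths in m; the calibration is good to about 2 mm. A picture is of the moment at which its call begins. There is no depth.
- arm.job_done(): hands the job in; it is judged then, once.
The state is a dict: "t": time; "q": joint angles; "qd": joint speeds; "joint_efforts": joint torques, N m; "eef_pos": TCP position; "ee_rot": TCP orientation; "force": force on the tool from outside, world axes, zero at the start; "moment": the same for the moment, N m; "width": finger opening in m; "gripper_force": force on a finger pad.
Only numpy, scipy, OpenCV 4.12 (cv2) and the standard library are available. Lean on these libraries where they do the work, as an engineer would, in place of code of your own. Each camera call takes 0.05 s, during which the arm holds its last target. There are 200 camera calls.

### The job

Two steel V-blocks have been left lying on their sides on the green mat. Push each one over with the fingertips so that both stand flat on their bases on the mat with the vee facing straight up, ready to take a shaft. Only push or tip them, never lift or carry them, and leave the other loose things alone.

Things in the scene. Friction and masses are not known exactly. Their poses are not given: they have to be found in the camera images.
- v_block_1_mid (a point): Centre of a steel V-block (0.5 kg; twin of the other), 45 (own x, along groove) x 50 (own y) x 42 mm (own z). Own +z points out of the vee; flat base 21 mm off at -z. Vee 32 mm wide, 14 mm deep, with a 9 mm land each side. Starts on its side, own y vertical (50 mm high), base facing away from the robot, up to 0.6 rad askew. Centre of mass 2 mm nearer the base.
- v_block_2_mid (a point): Centre of a steel V-block (0.5 kg; twin of the other), 45 (own x, along groove) x 50 (own y) x 42 mm (own z). Own +z points out of the vee; flat base 21 mm off at -z. Vee 32 mm wide, 14 mm deep, with a 9 mm land each side. Starts on its side, own y vertical (50 mm high), base facing towards the robot, up to 0.6 rad askew. Centre of mass 2 mm nearer the base.
- mat_top (a point): Centre of the top of the green rubber mat fixed to the worktop: 220 (own x) x 250 mm (own y), 3 mm thick; top 3 mm above the worktop. Grippy: a block pushed near the top of its vee side, towards its base, tips about the base edge on the mat rather than sliding, balances at about 37 degrees, then falls onto its base.
- carton: Small brown cardboard carton, 70 x 50 x 22 mm, left of and behind the mat. Origin at the middle of its underside. A bystander: must not be moved.
- loupe: Black round eye loupe, 33 mm across, 32 mm high, behind the mat. Origin at the middle of its underside. A bystander: must not be moved.
- ring: Steel sample ring lying flat, 47 mm across, 16 mm high, to the right of the mat near the front edge. Origin at the middle of its underside. A bystander: must not be moved.
- red_marker: Red marker pen lying on the worktop, 135 mm long, 15 mm high, front right. Origin at the middle of its underside. A bystander: must not be moved.
- screwdriver: Screwdriver with red handle lying on the worktop, 200 mm long, 27 mm high, far front right. Origin at the middle of its underside. A bystander: must not be moved.
- micrometer: Micrometer lying on the granite plate (top 120 mm above the worktop) to the right, 128 mm long, 15 mm high. Origin at the middle of its underside. A bystander: must not be moved.
There are look-alikes about, which are no part of the job. Leave any purple look-alike of the part that bears v_block_1_mid alone. Leave any blue look-alike of the part that bears v_block_2_mid alone.

How it is judged:
By the outcome, as a careful person would: the job done as asked, in the order asked, and still so for the second after the job is handed in, with the robot touching nothing.
It also fails if it takes over 46 s, if anything falls off the work surface, if the arm or the gripper's body presses on something with over 40 N, if the wrist force passes 120 N, or if a joint passes its speed limit or range.

## Working session

There is one attempt and no reset: what is moved stays moved. The work goes in short steps, Python scripts to look and compute and a tool call to move; the robot and the scene stay as the last step left them, time stands still between calls to the robot, and variables do not carry over. Pictures are saved under pics/ and viewed, at most 12 in all, crops included, and the job is handed in when it is done.

Besides the shell and the picture viewer there is one more tool, called after ">>>" in YAML: its name, and indented under it one key for each argument. step_arm: Moves the arm, as the interface text tells. Its arguments: {"type":"object","properties":{"rows":{"type":"array"},"newtons":{"type":"number"}},"required":["rows"]}

```bash
mkdir -p pics
cat > h.py <<'E'
import numpy as np, cv2
from station import arm
def grab(n):
    f=arm.grab_frame(n); H=f["color"].shape[0]
    fl=H/2/np.tan(np.radians(f["vfov"])/2)
    K=np.array([[fl,0,f["cx"]],[0,fl,f["cy"]],[0,0,1.]])
    return f["color"],K,np.array(f["rvec"],float).ravel(),np.array(f["tvec"],float).ravel()
def ray(K,r,t,px,z):
    R=cv2.Rodrigues(r)[0]; c=-R.T@t
    d=R.T@np.linalg.inv(K)@np.array([px[0],px[1],1.])
    return c+d*(z-c[2])/d[2]
def proj(K,r,t,P): return cv2.projectPoints(np.array(P,float).reshape(-1,1,3),r,t,K,None)[0].reshape(-1,2)
E
python3 - <<'E'
from h import *
for n in("top","scene"):
    c,K,r,t=grab(n); np.savez(f"{n}.npz",c=c,K=K,r=r,t=t)
    R=cv2.Rodrigues(r)[0]; print(n,K[0,0],-R.T@t,c.shape)
    cv2.imwrite(f"pics/{n}0.png",cv2.resize(c,(768,576),interpolation=cv2.INTER_CUBIC))
s=arm.get_state();print(s["t"],s["eef_pos"],s["ee_rot"])
E
```

```text
top 402.58208319868197 [ 0.50477378 -0.05582428  1.51233477] (384, 512, 3)
scene 493.9117367415308 [-0.25889603 -0.76750931  1.29021169] (384, 512, 3)
0.1 [ 0.29931526 -0.60451372  0.2257338 ] [ 3.14010278e+00 -1.26721972e-04 -2.68193266e+00]
```

View pics/top0.png

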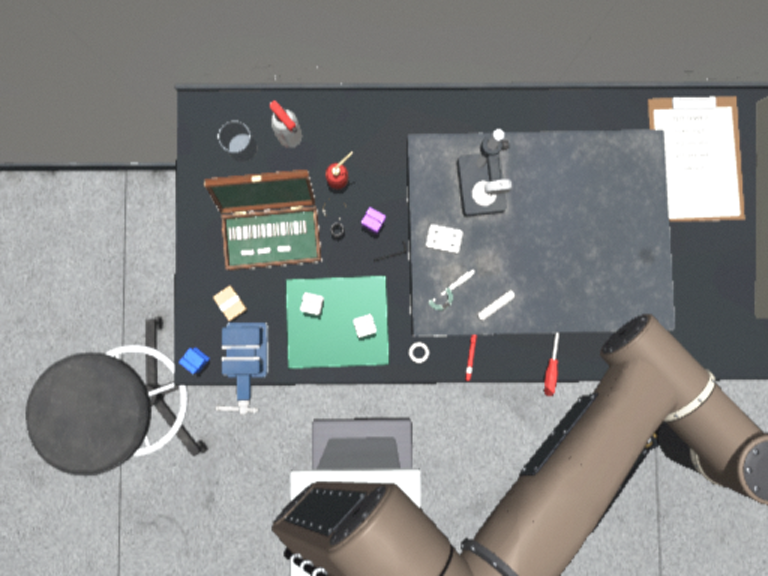

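View pics/scene0.png

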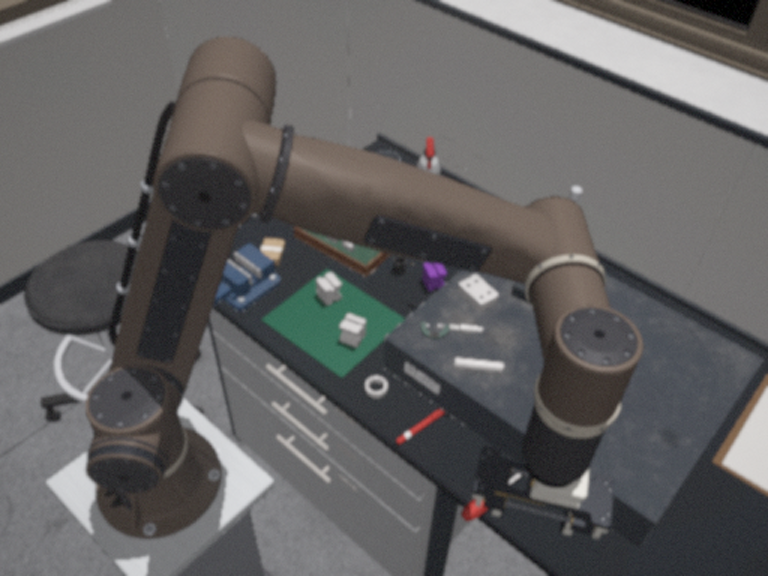

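The top picture shows the two steel blocks on the mat at about (312,304) and (365,326) of the 768-wide view, with the purple and blue look-alikes well off the mat. Next, a closer crop.

Run:
```python
from h import *
d=np.load("top.npz");e=np.load("scene.npz")
a=cv2.resize(d["c"][180:250,185:265],None,fx=5,fy=5,interpolation=cv2.INTER_CUBIC)
b=cv2.resize(e["c"][175:245,195:275],None,fx=5,fy=5,interpolation=cv2.INTER_CUBIC)
cv2.imwrite("pics/crop0.png",np.hstack([a,b]))
for (x,y) in [(312,304),(365,326)]: print(ray(d["K"],d["r"],d["t"],(x/1.5,y/1.5),.053))
# mat corners
for p in [(287,279),(386,276),(389,364),(288,368)]: print(ray(d["K"],d["r"],d["t"],(p[0]/1.5,p[1]/1.5),.003))
```

```text
[0.55906061 0.09729339 0.053     ]
[ 0.50491211 -0.0302159   0.053     ]
[0.62402332 0.16491267 0.003     ]
[ 0.62956345 -0.08287559  0.003     ]
[ 0.4101779  -0.08827273  0.003     ]
[0.40279963 0.16213998 0.003     ]
```

View pics/crop0.png

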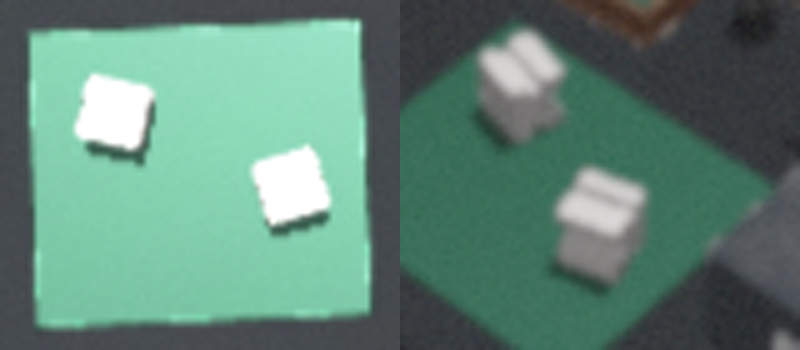

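The crop confirms both blocks' footprints, with the left one's notch seemingly on its far side. I'll move over the mat to get a close wrist view.

>>> step_arm:
  rows:
    - [0.01, 0.05, 0.03, 0, 0]
    - [0.02, 0.1, 0.06, 0, 0]
    - [0.03, 0.15, 0.09, 0, 0]
    - [0.04, 0.2, 0.11, 0, 0]
    - [0.05, 0.25, 0.11, 0, 0]
    - [0.06, 0.3, 0.11, -0.05, 0]
    - [0.08, 0.35, 0.11, -0.15, 0]
    - [0.1, 0.4, 0.11, -0.25, 0]
    - [0.12, 0.45, 0.11, -0.35, 0]
    - [0.13, 0.5, 0.11, -0.46, 0]
    - [0.14, 0.55, 0.11, -0.46, 0]
    - [0.15, 0.6, 0.11, -0.46, 0]
    - [0.15, 0.63, 0.11, -0.46, 0]
    - [0.15, 0.63, 0.11, -0.46, 0]
    - [0.15, 0.63, 0.11, -0.46, 0]

```text
t: 1.6
eef_pos: [0.4496, 0.028, 0.336]
ee_rot: [3.141, -0.001, -3.138]
force: [-0.1, -0.5, -0.3]
width: -0.0001
gripper_force: 0.0
```

Run:
```python
from h import *
c,K,r,t=grab("wrist"); np.savez("w1.npz",c=c,K=K,r=r,t=t)
R=cv2.Rodrigues(r)[0]; print(K[0,0],-R.T@t,R)
cv2.imwrite("pics/w1.png",cv2.resize(c,(768,576),interpolation=cv2.INTER_CUBIC))
d=np.load("top.npz")
for p in [(408,134),(411,335)]: print(ray(d["K"],d["r"],d["t"],(p[0]/1.5,p[1]/1.5),.12))
```

```text
295.1239530787128 [0.37943545 0.02759913 0.49556821] [[-0.00324627  0.99999386  0.0013173 ]
 [ 0.96627123  0.00279757  0.25751131]
 [ 0.25750605  0.00210882 -0.96627439]]
[ 0.95439893 -0.13564693  0.12      ]
[ 0.48329047 -0.13700759  0.12      ]
```

View pics/w1.png

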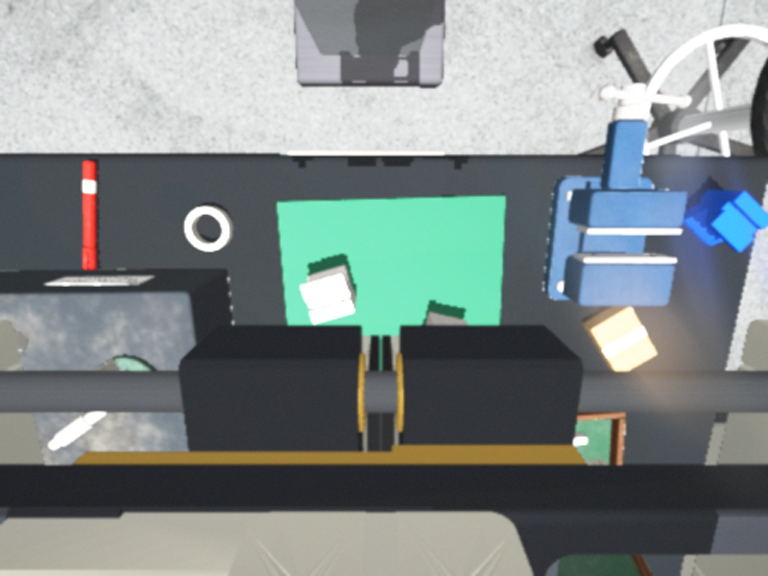

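The wrist view shows block 1 (nearer, right of mat) at about (327,290); block 2 is hidden behind the gripper at (445,315). Zooming on block 1.

Run:
```python
from h import *
d=np.load("w1.npz");c=d["c"]
a=c[165:219,185:260]
cv2.imwrite("pics/w1c.png",cv2.resize(a,None,fx=8,fy=8,interpolation=cv2.INTER_CUBIC))
```

```text
(no output)
```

View pics/w1c.png

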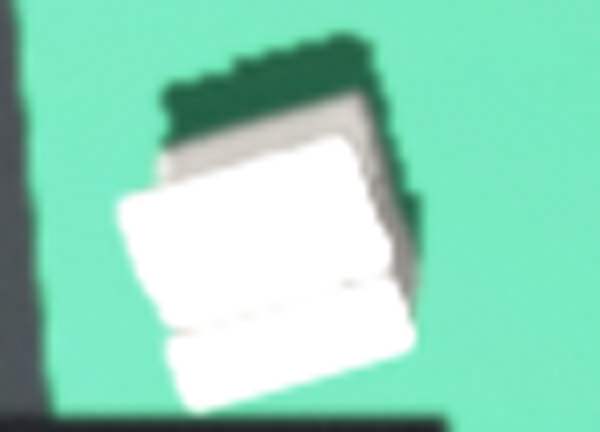

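>>> step_arm:
  rows:
    - [0.025, 0.035, -0.02, 0, 0]
    - [0.05, 0.07, -0.04, 0, 0]
    - [0.075, 0.105, -0.06, 0, 0]
    - [0.1, 0.14, -0.08, 0, 0]
    - [0.125, 0.175, -0.11, 0, 0]
    - [0.13, 0.19, -0.136, 0, 0]
    - [0.13, 0.19, -0.136, 0, 0]
    - [0.13, 0.19, -0.136, 0, 0]

```text
t: 2.45
eef_pos: [0.5794, 0.214, 0.1998]
ee_rot: [-3.14, -0.002, 3.141]
force: [0.2, 0.3, -0.1]
width: 0.0003
gripper_force: 0.0
```

Run:
```python
from h import *
c,K,r,t=grab("wrist"); np.savez("w2.npz",c=c,K=K,r=r,t=t)
uv=proj(K,r,t,[[.505,-.03,.03],[.559,.097,.03]]); print(uv)
x0=int(max(0,uv[:,0].min()-45)); x1=int(uv[:,0].max()+45);y0=int(max(0,uv[:,1].min()-45)); y1=int(min(384,uv[:,1].max()+45))
s=min(800/(x1-x0),600/(y1-y0)); print(x0,y0,s)
cv2.imwrite("pics/w2.png",cv2.resize(c[y0:y1,x0:x1],None,fx=s,fy=s,interpolation=cv2.INTER_CUBIC))
```

```text
[[ 26.49705736 111.05759086]
 [149.14773919 160.91536666]]
0 66 4.123711340206185
```

View pics/w2.png

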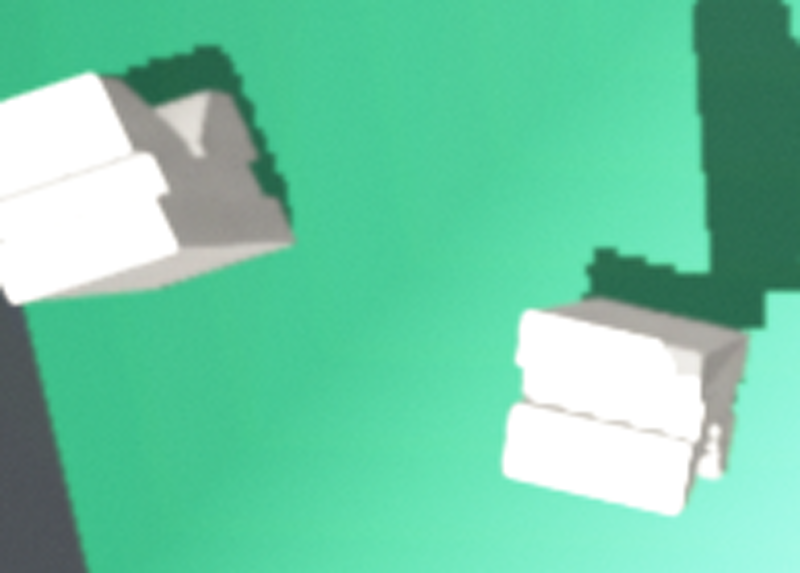

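Confirmed: the block at y≈-0.03 has its vee towards the robot (notch at top of crop, (190,120)) = block 1; the block at y≈0.1 has its vee away (notch at (712,450)) = block 2. Now their poses from the top-face corners.

Run:
```python
from h import *
d=np.load("w1.npz");e=np.load("w2.npz"); s=4.123711
def go(d,pts):
    P=np.array([ray(d["K"],d["r"],d["t"],p,.053)[:2] for p in pts])
    print(P.round(4).tolist(),P.mean(0).round(4),[np.linalg.norm(P[i]-P[i-1]).round(4) for i in range(4)],
     [np.degrees(np.arctan2(*(P[i]-P[i-1])[::-1])).round(1) for i in range(4)])
go(d,[(185+x/8,165+y/8) for x,y in[(116,198),(350,132),(418,352),(190,414)]])
go(e,[(x/s,66+y/s) for x,y in[(520,308),(703,350),(680,517),(502,478)]])
```

```text
[[0.4917, -0.0547], [0.4785, -0.0093], [0.5228, 0.0033], [0.5358, -0.042]] [ 0.5072 -0.0257] [np.float64(0.0459), np.float64(0.0473), np.float64(0.046), np.float64(0.0471)] [np.float64(-163.9), np.float64(106.2), np.float64(15.8), np.float64(-74.0)]
[[0.5347, 0.0834], [0.5451, 0.1282], [0.5884, 0.1191], [0.578, 0.074]] [0.5615 0.1012] [np.float64(0.0443), np.float64(0.046), np.float64(0.0442), np.float64(0.0463)] [np.float64(167.7), np.float64(76.9), np.float64(-11.9), np.float64(-103.0)]
```

>>> step_arm:
  rows:
    - [-0.01, -0.02, 0, 0.14, 0]
    - [-0.02, -0.04, 0, 0.28, 0]
    - [-0.03, -0.06, 0, 0.42, 0]
    - [-0.04, -0.08, 0, 0.56, 0]
    - [-0.05, -0.1, 0, 0.7, 0]
    - [-0.06, -0.12, 0, 0.84, 0]
    - [-0.07, -0.14, 0, 0.98, 0]
    - [-0.08, -0.16, 0, 1.12, 0]
    - [-0.09, -0.18, 0, 1.26, 0]
    - [-0.1, -0.2, 0, 1.4, 0]
    - [-0.11, -0.22, 0, 1.54, 0]
    - [-0.125, -0.24, -0.02, 1.68, 0]
    - [-0.136, -0.259, -0.04, 1.8, 0]
    - [-0.136, -0.259, -0.08, 1.848, 0]
    - [-0.136, -0.259, -0.12, 1.848, 0]
    - [-0.136, -0.259, -0.145, 1.848, 0]
    - [-0.136, -0.259, -0.154, 1.848, 0]
    - [-0.136, -0.259, -0.154, 1.848, 0]
    - [-0.136, -0.259, -0.154, 1.848, 0]

```text
t: 4.4
eef_pos: [0.4447, -0.0438, 0.0482]
ee_rot: [-3.139, -0.0, -1.294]
force: [1.3, -0.0, 0.7]
width: 0.0005
gripper_force: 0.0
```

>>> step_arm:
  rows:
    - [0.0048, 0.0014, -0.001, 0, 0]
    - [0.0096, 0.0027, -0.001, 0, 0]
    - [0.0144, 0.0041, -0.001, 0, 0]
    - [0.0192, 0.0055, -0.001, 0, 0]
    - [0.0212, 0.006, -0.001, 0, 0]
    - [0.0231, 0.0066, -0.001, 0, 0]
    - [0.025, 0.0071, -0.001, 0, 0]
    - [0.025, 0.0071, -0.001, 0, 0]

```text
t: 5.2
eef_pos: [0.4687, -0.0367, 0.0455]
ee_rot: [3.142, -0.0, -1.294]
force: [-0.9, -1.6, 0.5]
width: 0.0003
gripper_force: 0.0
```

Run:
```python
from h import *
c,K,r,t=grab("scene"); a=c[150:260,190:330]
c2,K,r,t=grab("wrist")
cv2.imwrite("pics/s3.png",np.hstack([cv2.resize(a,(420,330),interpolation=cv2.INTER_CUBIC),cv2.resize(c2,(380,285))[:330] if 0 else cv2.copyMakeBorder(cv2.resize(c2,(380,285)),0,45,0,0,0)]))
print(arm.get_state()["force"])
```

```text
[ 0.2162055   0.4188575  -0.50782607]
```

View pics/s3.png

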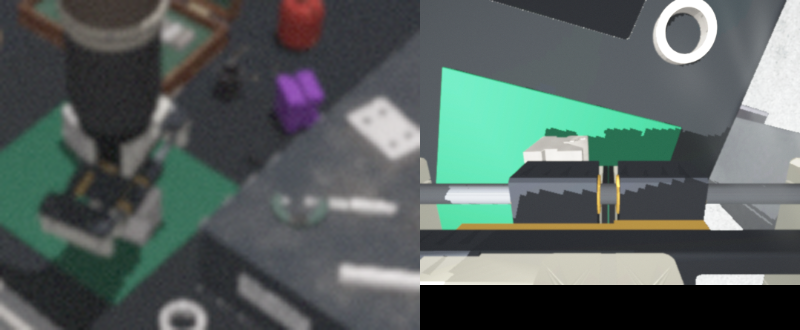

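The gripper is aligned and about 15 mm short of the block, no contact yet. Closing in.

>>> step_arm:
  rows:
    - [0.0048, 0.0014, 0.002, 0, 0]
    - [0.0087, 0.0025, 0.002, 0, 0]
    - [0.0106, 0.003, 0.002, 0, 0]
    - [0.0106, 0.003, 0.002, 0, 0]
    - [0.0106, 0.003, 0.002, 0, 0]

```text
t: 5.8
eef_pos: [0.4789, -0.0339, 0.0474]
ee_rot: [3.141, 0.0, -1.294]
force: [-2.9, -1.3, 2.8]
width: 0.0003
gripper_force: 1.6
```

>>> step_arm:
  rows:
    - [0.001, 0.0003, 0, 0, 0]
    - [0.0019, 0.0005, 0, 0, 0]
    - [0.0029, 0.0008, 0, 0, 0]
    - [0.0038, 0.0011, 0, 0, 0]
    - [0.0048, 0.0014, 0, 0, 0]
    - [0.0048, 0.0014, 0, 0, 0]
    - [0.0048, 0.0014, 0, 0, 0]

```text
t: 6.5
eef_pos: [0.4843, -0.0322, 0.0475]
ee_rot: [-3.141, 0.0, -1.294]
force: [-1.2, -0.3, 0.3]
width: 0.0004
gripper_force: 0.7
```

>>> step_arm:
  rows:
    - [0, 0, 0.0025, 0, 0]
    - [0, 0, 0.005, 0, 0]
    - [0.0027, 0.0008, 0.007, 0, 0]
    - [0.0072, 0.0021, 0.0098, 0, 0]
    - [0.0116, 0.0033, 0.012, 0, 0]
    - [0.014, 0.004, 0.013, 0, 0]
    - [0.0165, 0.0047, 0.0138, 0, 0]
    - [0.0189, 0.0054, 0.0146, 0, 0]
    - [0.0213, 0.0061, 0.0153, 0, 0]
    - [0.0213, 0.0061, 0.0153, 0, 0]

```text
t: 7.5
eef_pos: [0.5057, -0.0261, 0.063]
ee_rot: [-3.141, -0.0, -1.294]
force: [-0.2, 0.7, 0.3]
width: 0.0005
gripper_force: 0.0
```

Run:
```python
from h import *
c,K,r,t=grab("wrist"); s,K2,r2,t2=grab("scene")
a=cv2.resize(c[140:270,60:300],(800,433),interpolation=cv2.INTER_CUBIC)
cv2.imwrite("pics/w4.png",a)
```

```text
(no output)
```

View pics/w4.png

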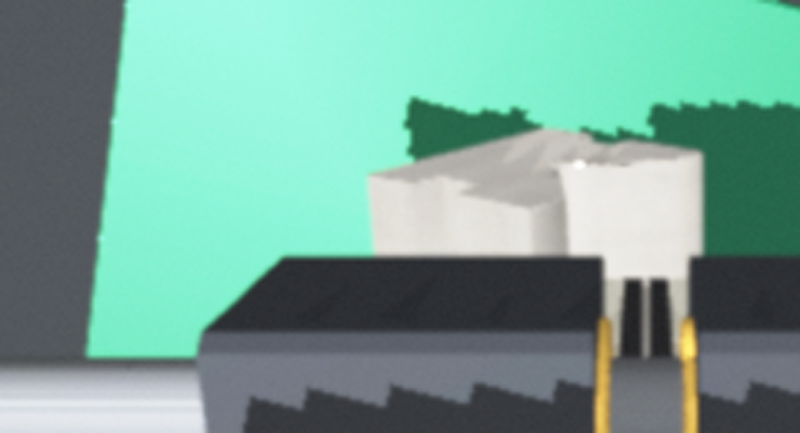

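The view shows block 1 tilted about 30°, with the fingertips at (645,300) against its upper land. Continue past balance.

>>> step_arm:
  rows:
    - [0.003, 0.0008, 0.001, 0, 0]
    - [0.006, 0.0016, 0.0015, 0, 0]
    - [0.009, 0.0025, 0.002, 0, 0]
    - [0.012, 0.0033, 0.002, 0, 0]
    - [0.014, 0.004, 0.002, 0, 0]
    - [0.016, 0.0045, 0.002, 0, 0]
    - [0.016, 0.0045, 0.002, 0, 0]
    - [0.016, 0.0045, 0.002, 0, 0]
    - [0.016, 0.0045, 0.002, 0, 0]

```text
t: 8.5
eef_pos: [0.5211, -0.0218, 0.0648]
ee_rot: [3.141, 0.0, -1.294]
force: [-0.6, -0.2, -0.2]
width: 0.0005
gripper_force: 0.0
```

>>> step_arm:
  rows:
    - [-0.01, -0.003, 0.02, 0, 0]
    - [-0.025, -0.005, 0.06, 0, 0]
    - [-0.04, -0.005, 0.1, 0, 0]
    - [-0.04, -0.005, 0.15, 0, 0]
    - [-0.04, -0.005, 0.15, 0, 0]
    - [-0.04, -0.005, 0.15, 0, 0]

```text
t: 9.1
eef_pos: [0.4816, -0.0265, 0.2163]
ee_rot: [-3.138, 0.0, -1.294]
force: [0.4, 0.5, -1.0]
width: 0.0004
gripper_force: 0.0
```

Run:
```python
from h import *
c,K,r,t=grab("wrist"); print(proj(K,r,t,[[.55,-.015,.02],[.56,.1,.03]]))
s,K2,r2,t2=grab("top")
b=cv2.resize(c,(512,384)); a=cv2.resize(s[170:250,185:265],(288,288),interpolation=cv2.INTER_CUBIC)
cv2.imwrite("pics/w5.png",np.hstack([b,cv2.copyMakeBorder(a,0,96,0,0,0)]))
```

```text
[[196.72621725 166.4296905 ]
 [167.47152532 251.0082588 ]]
```

View pics/w5.png

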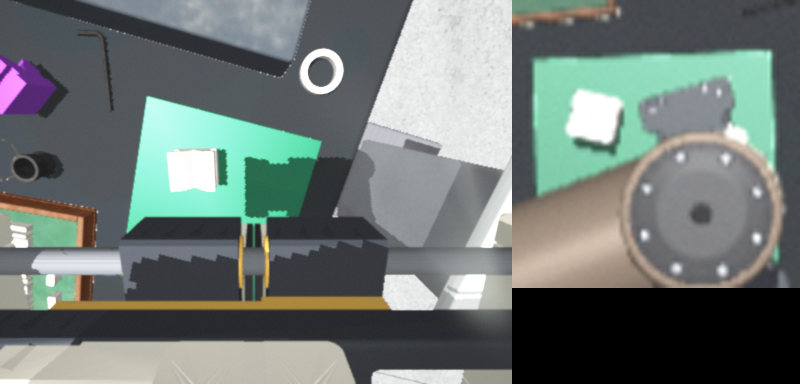

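Block 1 now stands vee-up (vee line at (193,170) in the wrist view). On to block 2, from its far side.

>>> step_arm:
  rows:
    - [0.016, 0.015, 0, 0.14, 0.024]
    - [0.032, 0.03, 0, 0.28, 0.024]
    - [0.048, 0.045, 0, 0.42, 0.024]
    - [0.064, 0.06, 0, 0.56, 0.024]
    - [0.08, 0.075, 0, 0.7, 0.024]
    - [0.096, 0.09, 0, 0.84, 0.024]
    - [0.112, 0.105, 0, 0.98, 0.024]
    - [0.129, 0.117, 0, 1.075, 0.024]
    - [0.129, 0.117, 0, 1.075, 0.024]
    - [0.129, 0.117, -0.04, 1.075, 0.024]
    - [0.129, 0.117, -0.08, 1.075, 0.024]
    - [0.129, 0.117, -0.12, 1.075, 0.024]
    - [0.129, 0.117, -0.15, 1.075, 0.024]
    - [0.129, 0.117, -0.169, 1.075, 0.024]
    - [0.129, 0.117, -0.169, 1.075, 0.024]
    - [0.129, 0.117, -0.169, 1.075, 0.024]

```text
t: 10.8
eef_pos: [0.6097, 0.0897, 0.0453]
ee_rot: [3.14, 0.001, -0.219]
force: [0.7, 0.6, 1.0]
width: 0.024
gripper_force: 0.0
```

Run:
```python
from h import *
c,K,r,t=grab("wrist")
cv2.imwrite("pics/w6.png",cv2.resize(c,(768,576)))
```

```text
(no output)
```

View pics/w6.png

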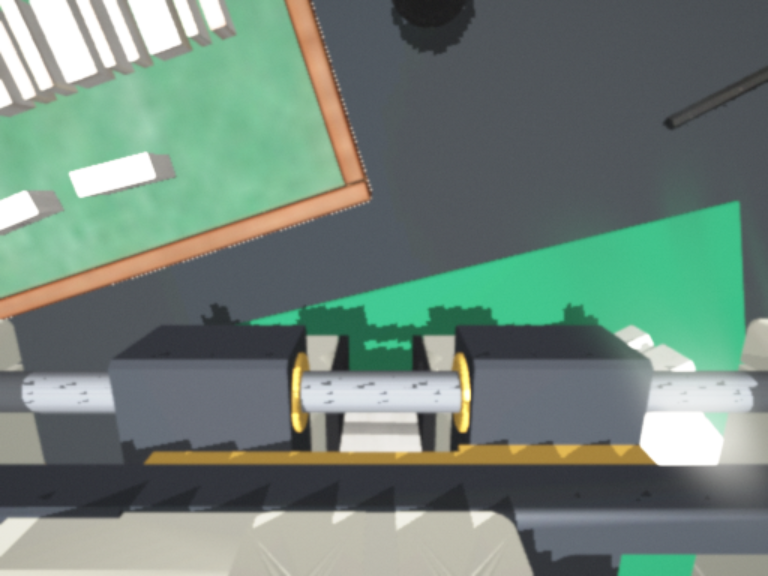

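The fingers straddle-align with block 2, centred at (380,430). Advancing.

>>> step_arm:
  rows:
    - [-0.0039, 0.0009, 0.002, 0, 0.024]
    - [-0.0078, 0.0017, 0.002, 0, 0.024]
    - [-0.0117, 0.0026, 0.002, 0, 0.024]
    - [-0.0146, 0.0032, 0.002, 0, 0.024]
    - [-0.0156, 0.0035, 0.002, 0, 0.024]
    - [-0.0156, 0.0035, 0.002, 0, 0.024]

```text
t: 11.45
eef_pos: [0.5945, 0.0938, 0.0481]
ee_rot: [-3.141, -0.0, -0.219]
force: [-0.4, 0.5, 0.2]
width: 0.0238
gripper_force: 0.0
```

>>> step_arm:
  rows:
    - [-0.001, 0.0002, 0, 0, 0.024]
    - [-0.002, 0.0004, 0, 0, 0.024]
    - [-0.003, 0.0006, 0, 0, 0.024]
    - [-0.003, 0.0006, 0, 0, 0.024]

```text
t: 11.85
eef_pos: [0.5923, 0.0945, 0.0482]
ee_rot: [-3.141, -0.001, -0.219]
force: [2.3, 0.2, 0.5]
width: 0.0237
gripper_force: 1.2
```

>>> step_arm:
  rows:
    - [-0.001, 0.0002, 0, 0, 0.024]
    - [-0.002, 0.0004, 0, 0, 0.024]
    - [-0.002, 0.0004, 0, 0, 0.024]

```text
t: 12.15
eef_pos: [0.5904, 0.095, 0.0485]
ee_rot: [-3.141, -0.002, -0.219]
force: [4.2, -0.0, 2.5]
width: 0.024
gripper_force: 2.2
```

>>> step_arm:
  rows:
    - [-0.0014, 0.0003, 0.002, 0, 0.024]
    - [-0.0027, 0.0006, 0.003, 0, 0.024]
    - [-0.006, 0.0013, 0.0056, 0, 0.024]
    - [-0.0083, 0.0018, 0.0072, 0, 0.024]
    - [-0.0105, 0.0023, 0.0086, 0, 0.024]
    - [-0.0128, 0.0028, 0.0098, 0, 0.024]
    - [-0.015, 0.0033, 0.011, 0, 0.024]
    - [-0.0175, 0.0039, 0.012, 0, 0.024]
    - [-0.02, 0.0044, 0.013, 0, 0.024]
    - [-0.0225, 0.005, 0.0138, 0, 0.024]
    - [-0.0248, 0.0055, 0.0145, 0, 0.024]
    - [-0.027, 0.006, 0.015, 0, 0.024]
    - [-0.0291, 0.0064, 0.0155, 0, 0.024]
    - [-0.033, 0.0073, 0.016, 0, 0.024]
    - [-0.0369, 0.0082, 0.0164, 0, 0.024]
    - [-0.04, 0.0088, 0.0164, 0, 0.024]
    - [-0.04, 0.0088, 0.0164, 0, 0.024]
    - [-0.04, 0.0088, 0.0164, 0, 0.024]

```text
t: 13.95
eef_pos: [0.5496, 0.1036, 0.0644]
ee_rot: [-3.142, -0.0, -0.219]
force: [-0.3, -0.1, -0.3]
width: 0.0237
gripper_force: 0.0
```

>>> step_arm:
  rows:
    - [0.01, -0.002, 0.02, 0, 0.024]
    - [0.02, -0.03, 0.06, 0, 0.024]
    - [0.02, -0.03, 0.11, 0, 0.024]
    - [0.02, -0.03, 0.16, 0, 0.024]
    - [-0.02, -0.06, 0.2, 0, 0.024]
    - [-0.06, -0.1, 0.24, 0, 0.024]
    - [-0.07, -0.15, 0.24, 0, 0.024]
    - [-0.08, -0.2, 0.24, 0, 0.024]
    - [-0.09, -0.25, 0.24, 0, 0.024]
    - [-0.1, -0.3, 0.24, 0, 0.024]
    - [-0.1, -0.3, 0.24, 0, 0.024]
    - [-0.1, -0.3, 0.24, 0, 0.024]

```text
t: 15.15
eef_pos: [0.4486, -0.1994, 0.3043]
ee_rot: [3.141, 0.0, -0.223]
force: [0.1, 0.5, 0.4]
width: 0.0239
gripper_force: 0.0
```

Run:
```python
from h import *
s,K,r,t=grab("top"); w=grab("wrist")[0]; sc=grab("scene")[0]
a=cv2.resize(s[170:250,165:285],(480,320),interpolation=cv2.INTER_CUBIC)
b=cv2.resize(w,(320,240)); b=cv2.copyMakeBorder(b,0,80,0,0,0)
e=cv2.resize(sc[165:235,180:300],(480,280),interpolation=cv2.INTER_CUBIC); e=cv2.copyMakeBorder(e,0,0,0,320,0)
cv2.imwrite("pics/f.png",np.vstack([np.hstack([a,b]),e]))
```

```text
(no output)
```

View pics/f.png

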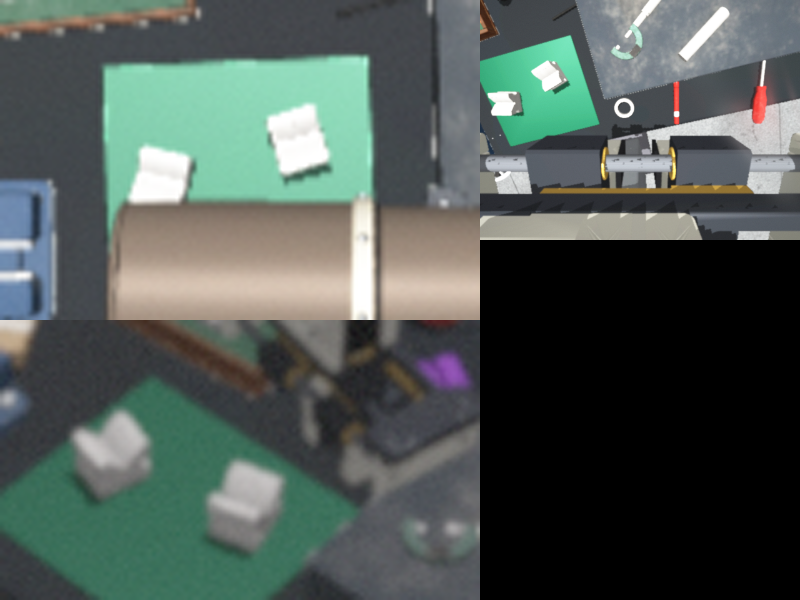

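Both blocks stand on the mat with their vees up (scene crop at (112,455) and (245,505)), and the robot is clear of them.

```bash
python3 -c "
from station import arm
print(arm.job_done())"
```

```text
the job is handed in; nothing more can be done
None
```

Both V-blocks now stand on their bases on the mat with their vees facing up; I only pushed them, touched nothing else, and handed the job in at about 15 s of the 46 s limit (no verdict was returned).

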